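# Lock the tablet stand's extension bar with its wire-lock pin

## Task

Lock the extending tablet stand: pick up the loose wire-lock pin and feel its shaft, without forcing it, through the cross hole in the sleeve and bar until its flange is fully home between the two ribs on the sleeve's near face. Then gently press the red pad of its sprung loop over and down until the loop snaps below the end of the shaft, and let go. Leave the clip tin, glue stick, sticky notes and marker where they are.

Things in the scene. Friction and masses are not known exactly. Their poses are not given: they have to be found in the camera images.
- stand: Extending tablet stand, fixed: grey base plate (x -45 to 80, y -140 to 50, 10 mm high) and column; on it an aluminium sleeve, x 0 to 34, 62 mm long (y), 30 high, in which the dark bar lies; the bar runs to -y. Origin on the desk below the sleeve's near face (x = 0); x is the way the pin goes. Beside the hole in that face two ribs, 25 mm apart, stand 5 mm proud, 9 mm above to 11 below it
- hole_nominal (a point): Nominal centre of the 14 mm cross hole's mouth, 70 mm above the desk. The sleeve is clamped by hand: the real hole is up to 5 mm off this, sideways (y) and in height each, not in depth. Find it by feel or sight. Inside, the bar's own 14 mm hole is up to 1.5 mm out of line in y; the bar slides under about 2 N and the shaft's bevel draws it into line
- tablet (a point): Middle of the tablet that the bar carries, an obstacle: 186 mm wide, leaning back, its top up to 225 mm above the desk; with its holder it fills y 95 mm and x 45 mm either side of this point (stand's axes)
- pin: Loose wire-lock pin, lying level on the desk, loop up. Origin on the shaft's axis at the flange's seating face, 11 mm above the desk; x along the shaft to its end, z up. Flange 22x22 mm, x -5 to 0. Home = origin at x 0 of the stand, axis in the hole; let go, it droops up to 4 degrees in its 1 mm clearance and may then read 1.5 mm back
- pin_grip (a point): Where to hold the pin: on its red grip block (x -56 to -5 of the pin, 18 mm wide in y, 22 high, so it reaches down to the desk), 40 mm behind the seating face, on the axis. The loop's wires pass beside the front 20 mm of the block: hold it behind those
- pin_end (a point): Centre of the shaft's flat end. Steel shaft 12 mm thick, 49 mm long from the flange; the last 1.75 mm is bevelled at 45 degrees to 8.5 mm across, so the nose is drawn in when within about 2.5 mm of the hole's centre; farther off its flat end only bears on the sleeve's face
- loop_pivot (a joint): Angle of the loop about its pivot, which crosses the shaft's axis 11 mm behind the seating face: 0 = hook level with the axis, positive = lifted. Starts open at 0.45 to 0.55, stays where left, stops at 0.95 and -0.20. The hook meets the shaft's end at about 0.12, 6 to 10 N down on the pad springs it over; by -0.09 it is snapped under
- loop: Sprung wire loop of the pin, two 3 mm wires 22 mm apart. Origin on the pivot; x toward the hook, z up when the joint is 0. The wires rise to z 30, run over the sleeve and come down to the hook; it can stretch along its x, 4 N per mm
- loop_pad (a point): Centre of the top of the loop's red pad, 20x25 mm: at x 62, z 32.5 mm in the loop's frame. Press it here, following its arc about the pivot, forward as well as down: straight down on the open loop can jam it against its pivot
- loop_hook (a point): Middle of the hook, the 3 mm cross wire at the loop's end: at x 60, z 0 in the loop's frame. With the loop shut it lies below the shaft, short of its end
- clip_tin: Round clip tin with a green lid, 64 mm across, 30 high; origin below its centre. Leave it
- glue_stick: White glue stick with a grey cap lying on its side, 24x95x22 mm. Leave it
- sticky_block: Block of pale sticky notes, 76x77x18 mm. Leave it
- marker: White marker with a grey cap lying on its side, 20x132x18 mm. Leave it
Things that resemble listed ones, but are neither listed nor needed, are in the scene too. Of the things like the pin, leave any that is blue, purple or turquoise; of the rest the smaller one is meant.

How it is judged:
By the outcome, as a careful person would: the job done as asked, in the order asked, and still so for the second after the job is handed in, with the robot touching nothing.
It also fails if it takes over 64 s, if anything falls off the work surface, if the arm or the gripper's body presses on something with over 40 N, if the wrist force passes 120 N, or if a joint passes its speed limit or range.

## Robot

A 7-joint arm with a two-finger parallel gripper is mounted at the origin on a cart in front of the work surface, level with it; the furniture and walls round the work are solid. World frame = base frame: x ahead of the robot, y to its left, z up, the work surface at z = 0. Lengths are in mm, angles in rad, forces in N, time in s.
With the tool pointing down it reaches from about 350 to 900 mm from the base axis. Payload 8.1 kg.
Tool frame: the origin (TCP) lies between the finger pads; the fingertips stand 11 mm ahead of it and the grasp point (between the pads) lies 8 mm behind it (env.tcp_to_tips is the distance from the TCP to the fingertips, in mm); z points along the fingers, x is the direction in which the jaws open and shut, and the axes are right-handed (so a half turn about z gives the same grasp; the last joint's range is limited). The gripper opens to 85 mm and grips with 20 to 120 N. Pads are 22 mm wide; open, the fingers measure 114 mm over their backs; the gripper's body (76 mm by 85 mm) begins 54 mm behind the grasp point. The pads swing forward as they close: fully open they stand 13 mm farther back than shut.
Start: joints at [1.043, 0.434, 0.025, 1.573, -0.012, 1.134, -0.075], TCP at [257.565, -569.474, 242.323] pointing down, gripper open.
Joint ranges: [-2.62, 2.62], [-0.44, 2.09], [-1.27, 1.32], [0.08, 2.57], [-1.32, 4.46], [0.12, 2], [-2.74, 2.74]. Speed limits (rad/s): [2.22, 2.22, 3.01, 3.01, 3.14, 3.14, 3.14].

## Interface

Orientations are given as a rotation vector (axis times angle).
In Python, from bench import env gives the robot as it stands.
- The arm moves only by the tool send_rows, never from a script. Its arguments are lists of equal length, an entry for each row: "xyz": the shift along the tool's x, y, z in mm, a list of three; "rotation": the turn, a rotation vector about the tool's x, y, z in rad, a list of three; "jaw": the opening, from 0 (shut) to 1 (fully open). A call has 1 to 8 rows; each row shifts and turns the commanded pose from where the row before left it, along the tool's axes as they then stand; what a row does not reach is not made up. A row lasts 1/8 s, in which the tool goes at most 62.5 mm and 10.7 degrees, less where a joint would pass 70% of its speed; a pose out of reach is approached as far as the arm can. A call with a gripper value outside its range is refused whole. The fingers move at their own pace and stop on an object; the grip force is fixed at half the most. Time passes only in rows, so rows that do not move let the fingers close. It gives the time, the measured TCP pose, the force and the opening at its end, in the units of the state.
- env.get_state(): the state, without advancing time (a new reading comes with each control period).
- env.get_image(name): name is "scene" or "top" or "wrist"; returns the picture (384x512x3 uint8, red, green, blue); there is no depth.
- env.camera_params(name): a dict with "fov_y" (degrees; the focal length in pixels is half the picture's height over the tangent of half this angle, whatever the lens; pixels are square), "cx", "cy" (the principal point, pixels), "world_from_camera" (4x4, takes a point from camera to world coordinates). Camera axes: x right, y up, looking along -z (the intrinsics and any distortion apply to the point x, -y, -z); pixel columns grow to the right and rows downward; lengths in mm; the calibration is good to about 2 mm. A picture is of the moment at which its call begins: read the wrist's pose just before it. camera_params takes no time and is no camera call; for the wrist camera it gives the pose at the moment of the call.
- env.finish_job(): hands the job in, once; it reports no verdict.
The state is a dict: "clock": time; "joint_positions": joint angles; "qvel": joint speeds; "joint_efforts": joint torques, N m; "ee_pos": TCP position; "tcp_rot": TCP orientation; "wrist_force": force on the tool from outside, world axes, zero at the start; "wrist_torque": the same for the moment, N m; "gripper_width": finger opening in mm.
Only numpy, scipy, OpenCV 4.12 (cv2) and the standard library are available. Lean on these libraries where they do the work, as an engineer would, in place of code of your own. Each camera call takes 0.05 s, during which the arm holds its last target. There are 200 camera calls.

## Working session

There is one attempt and no reset: what is moved stays moved. The work goes in short steps, Python scripts to look and compute and a tool call to move; the robot and the scene stay as the last step left them, time stands still between calls to the robot, and variables do not carry over. Pictures are saved under pics/ and viewed, about 8 in all and at most 12, crops included, and the job is handed in when it is done.

Besides the shell and the picture viewer there is one more tool, called after "Call:" as name(argument=value, ...), one argument or row to a line, values as JSON. send_rows: Moves the arm, as the interface text tells. Its arguments: {"type":"object","properties":{"xyz":{"type":"array","items":{"type":"array","items":{"type":"number"}}},"rotation":{"type":"array","items":{"type":"array","items":{"type":"number"}}},"jaw":{"type":"array","items":{"type":"number"}}},"required":["xyz","rotation","jaw"]}

```bash
ls; mkdir -p pics
python3 - <<'E'
from bench import env
import cv2,numpy as np
s=env.get_state()
for k,v in s.items(): print(k,v)
for n in ["scene","top","wrist"]:
    p=env.camera_params(n); print(n,p)
    im=env.get_image(n); cv2.imwrite(f"pics/{n}0.png",im[:,:,::-1])
a=[cv2.imread(f"pics/{n}0.png") for n in ["scene","top"]]
E
```

```text
pics
clock 0.0
joint_positions [ 1.0433616   0.43520135  0.02495593  1.57413052 -0.01161176  1.13401117
 -0.07510891]
qvel [ 2.06233541e-03  1.73084387e-03 -3.38424860e-04 -3.09329061e-04
  5.04993974e-04 -5.83848468e-04  2.10779938e-05]
joint_efforts [-3.07123109e-04 -6.70471859e+01  1.02481708e+00 -3.16215491e+01
  1.54145993e-02  1.23119357e-02 -6.40439339e-05]
ee_pos [ 257.3560617  -568.99411605  241.52627598]
tcp_rot [-2.63914643e+00  1.70285808e+00  2.22004841e-03]
wrist_force [ 0.30358772 -0.65944695  0.76122855]
wrist_torque [-0.00612966 -0.0029983  -0.02765389]
gripper_width 85.48040593791495
scene {'fov_y': 46.419629647067964, 'cx': 256.20424927217374, 'cy': 197.83587085648628, 'world_from_camera': array([[-7.45421293e-01,  4.31346883e-01, -5.08219403e-01,
        -3.95157794e+02],
       [-6.66512949e-01, -4.94160421e-01,  5.58180945e-01,
         1.19992169e+03],
       [-1.03723033e-02,  7.54814775e-01,  6.55855983e-01,
         1.27950765e+03],
       [ 0.00000000e+00,  0.00000000e+00,  0.00000000e+00,
         1.00000000e+00]])}
top {'fov_y': 42.752120565559025, 'cx': 
[... 157 characters left out ...]
 [-9.97952615e-01,  1.70098804e-02,  6.16542117e-02,
         2.91752834e+02],
       [ 6.32154925e-02,  1.15905793e-01,  9.91246513e-01,
         1.75771994e+03],
       [ 0.00000000e+00,  0.00000000e+00,  0.00000000e+00,
         1.00000000e+00]])}
wrist {'fov_y': 66.72083775977543, 'cx': 253.54505609892354, 'cy': 193.05739440011342, 'world_from_camera': array([[ 4.12359882e-01,  8.77776225e-01,  2.43861081e-01,
         3.18452090e+02],
       [-9.11019346e-01,  3.97826898e-01,  1.08524236e-01,
        -5.42342583e+02],
       [-1.75450323e-03, -2.66913204e-01,  9.63718975e-01,
         3.73772912e+02],
       [ 0.00000000e+00,  0.00000000e+00,  0.00000000e+00,
         1.00000000e+00]])}
```

View pics/scene0.png

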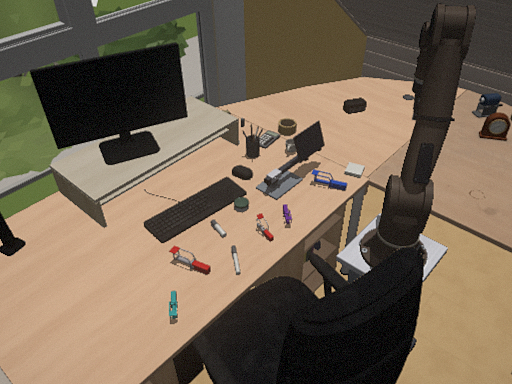

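View pics/top0.png

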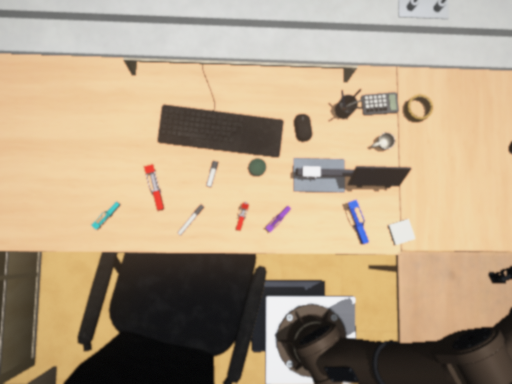

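Candidates (top image): small red (242,216), larger red (153,187), purple (277,220), turquoise (106,215) and blue (357,222). I choose the small red one and check it in a close crop.

```bash
cat > h.py <<'E'
from bench import env
import cv2,numpy as np
from scipy.spatial.transform import Rotation as R
def K(p):
    f=192/np.tan(np.radians(p['fov_y']/2)); return np.array([[f,0,p['cx']],[0,f,p['cy']],[0,0,1]])
def proj(p,X):
    T=np.linalg.inv(p['world_from_camera']); X=np.atleast_2d(X)
    c=X@T[:3,:3].T+T[:3,3]; q=(c*[1,-1,-1])@K(p).T
    return q[:,:2]/q[:,2:]
def ray(p,uv):
    d=np.linalg.inv(K(p))@[uv[0],uv[1],1]; W=p['world_from_camera']
    return W[:3,3],W[:3,:3]@(d*[1,-1,-1])
def onz(p,uv,z):
    o,d=ray(p,uv); return o+d*(z-o[2])/d[2]
def snap(n,f):
    p=env.camera_params(n); im=env.get_image(n)[:,:,::-1].copy(); cv2.imwrite(f"pics/{f}.png",im); return p,im
E
python3 - <<'E'
from h import *
p=env.camera_params("top"); s=env.camera_params("scene")
for n,uv,z in [("pin",(242,216),11),("baseTL",(293,159),10),("baseBL",(293,192),10),("baseBR",(344,193),10),("baseTR",(344,158),10),("tabtop",(409,168),220),("sticky",(401,232),18)]:
    print(n,onz(p,uv,z).round(0))
a=cv2.imread("pics/top0.png"); b=cv2.imread("pics/scene0.png")
c1=cv2.resize(a[195:240,215:265],None,fx=8,fy=8,interpolation=cv2.INTER_CUBIC)
c2=cv2.resize(a[145:205,280:360],None,fx=5,fy=5,interpolation=cv2.INTER_CUBIC)
c3=cv2.resize(b[205:245,240:300],None,fx=6,fy=6,interpolation=cv2.INTER_CUBIC)
c4=cv2.resize(b[120:200,250:330],None,fx=4,fy=4,interpolation=cv2.INTER_CUBIC)
C=np.zeros((600,800,3),np.uint8)
for c,(y,x) in [(c1[:300,:400],(0,0)),(c2[:300],(0,400)),(c3[:300],(300,0)),(c4[:300],(300,400))]:
    C[y:y+c.shape[0],x:x+c.shape[1]]=c[:600-y,:800-x]
cv2.imwrite("pics/crop1.png",C)
E
```

```text
pin [430. 249.  11.]
baseTL [641.  67.  10.]
baseBL [520.  66.  10.]
baseBR [ 519. -120.   10.]
baseTR [ 649. -121.   10.]
tabtop [ 579. -285.  220.]
sticky [ 380. -325.   18.]
```

View pics/crop1.png

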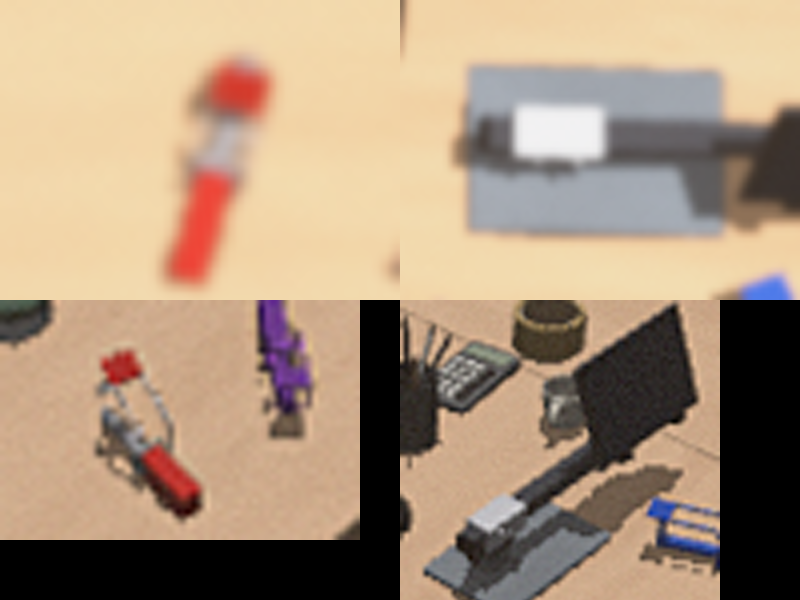

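The crop confirms the small red pin at (242,216): block toward the robot, shaft and raised pad toward +x. The other red one is clearly bigger. Next, a helper to work out moves in tool axes.

```bash
cat >> h.py <<'E'
def plan(pos,Rt,n,p0=None,R0=None):
    """print n equal rows tool-frame to reach pos, Rt (Rotation)"""
    s=env.get_state()
    p0=s['ee_pos'] if p0 is None else np.array(p0,float); R0=R.from_rotvec(s['tcp_rot']) if R0 is None else R0
    rv=(R0.inv()*Rt).as_rotvec()/n
    Rk=R0; k=[(np.array(pos)-p0)/n]*n; out=[]
    for i in range(n):
        out.append(Rk.inv().apply(k[i]).round(1).tolist()); Rk=Rk*R.from_rotvec(rv)
    print(out,"rot",rv.round(4).tolist(),"deg/row",np.degrees(np.linalg.norm(rv)).round(1))
def down(yaw,tilt=0):
    """tool z down, tool y = along yaw or its opposite; tilt>0 leans z toward heading"""
    h=np.array([np.cos(yaw),np.sin(yaw),0]); z=np.array([0,0,-1.])
    z=np.cos(tilt)*z+np.sin(tilt)*h; 
    y=SY*(h*np.cos(tilt)+np.array([0,0,1.])*np.sin(tilt)); x=np.cross(y,z)
    return R.from_matrix(np.c_[x,y,z])
SY=1
E
python3 - <<'E'
import h; from h import *
s=env.get_state(); R0=R.from_rotvec(s['tcp_rot']); print(R0.as_matrix().round(3))
for sy in (1,-1):
    h.SY=sy; print(sy,np.degrees((R0.inv()*down(0)).magnitude()))
    plan([400,-150,300],down(-.4),8); plan([330,215,270],down(-.2),8,[400,-150,300],down(-.4))
# camera in tool
W=env.camera_params("wrist")['world_from_camera']
print(R0.inv().apply(W[:3,3]-s['ee_pos']), (R0.inv().as_matrix()@W[:3,:3]).round(3))
E
```

```text
[[ 0.412 -0.911 -0.001]
 [-0.911 -0.412  0.001]
 [-0.001  0.    -1.   ]]
1 155.66560157002394
[[-40.4, -37.8, -7.2], [-27.9, -47.8, -7.3], [-13.1, -53.8, -7.3], [2.8, -55.3, -7.3], [18.5, -52.2, -7.3], [32.6, -44.7, -7.3], [44.0, -33.6, -7.3], [51.8, -19.6, -7.3]] rot [-0.0002, 0.0001, -0.2896] deg/row 16.6
[[38.6, -25.8, 3.8], [39.2, -24.9, 3.8], [39.9, -23.9, 3.8], [40.4, -22.9, 3.8], [41.0, -21.8, 3.8], [41.5, -20.8, 3.8], [42.0, -19.8, 3.8], [42.5, -18.7, 3.8]] rot [0.0, 0.0, -0.025] deg/row 1.4
-1 24.334496522504548
[[-40.4, -37.8, -7.2], [-44.1, -33.5, -7.2], [-47.3, -28.8, -7.2], [-50.0, -23.7, -7.3], [-52.2, -18.5, -7.3], [-53.8, -13.0, -7.3], [-54.8, -7.4, -7.3], [-55.3, -1.7, -7.3]] rot [0.0001, 0.0001, 0.1031] deg/row 5.9
[[-38.6, 25.8, 3.8], [-39.2, 24.9, 3.8], [-39.9, 23.9, 3.8], [-40.4, 22.9, 3.8], [-41.0, 21.8, 3.8], [-41.5, 20.8, 3.8], [-42.0, 19.8, 3.8], [-42.5, 18.7, 3.8]] rot [0.0, 0.0, -0.025] deg/row 1.4
[   0.62167484  -66.65915589 -132.17384031] [[ 1.    -0.     0.   ]
 [-0.    -0.964 -0.267]
 [ 0.     0.267 -0.964]]
```

```bash
sed -i 's/^SY=1/SY=1/' h.py
python3 - <<'E'
from h import *
s=env.get_state(); R0=R.from_rotvec(s['tcp_rot']); P=[440,10,170]; Rt=down(0,.55)
Rm=R0*R.from_rotvec([0,0,-1.17])
plan([390,-280,290],Rm,8); plan(P,Rt,8,[390,-280,290],Rm)
# where does hole show
Wt=np.eye(4); c=np.array([.62,-66.66,-132.17]); Rc=R0.inv().as_matrix()@env.camera_params("wrist")['world_from_camera'][:3,:3]
p=env.camera_params("wrist"); M=Rt.as_matrix(); Wt[:3,:3]=M@Rc; Wt[:3,3]=np.array(P)+M@c; p['world_from_camera']=Wt
print(proj(p,[[565,17,70],[565,17,10],[565,17,85]]+[np.array(P)+M@[x,0,11] for x in(-42,42)]))
E
```

```text
[[-26.1, -30.0, -6.0], [-21.5, -33.5, -6.0], [-16.4, -36.2, -6.0], [-10.9, -38.2, -6.0], [-5.2, -39.4, -6.0], [0.6, -39.8, -6.0], [6.4, -39.3, -6.0], [12.0, -37.9, -6.0]] rot [0.0, -0.0, -0.1462] deg/row 8.4
[[7.1, -36.1, 15.0], [13.1, -35.0, 13.6], [18.7, -32.7, 12.6], [23.9, -29.3, 12.1], [28.4, -25.0, 12.0], [32.0, -20.0, 12.3], [34.6, -14.4, 13.2], [36.0, -8.5, 14.4]] rot [-0.0545, 0.053, -0.1881] deg/row 11.6
[[259.70704107 232.41415972]
 [259.00130245 190.7464753 ]
 [259.91412212 244.64048209]
 [173.81170084 241.78177341]
 [331.07474033 241.85257926]]
```

Call:
send_rows(
  xyz=[
    [-26, -30, -6],
    [-21, -34, -6],
    [-15, -37, -6],
    [-9, -39, -6],
    [-2, -40, -6],
    [5, -39.5, -6],
    [11.5, -38, -6],
    [17.5, -36, -6],
  ],
  rotation=[
    [0, 0, -0.17],
    [0, 0, -0.17],
    [0, 0, -0.17],
    [0, 0, -0.17],
    [0, 0, -0.17],
    [0, 0, -0.17],
    [0, 0, -0.17],
    [0, 0, -0.17],
  ],
  jaw=[1, 1, 1, 1, 1, 1, 1, 1],
)

```text
clock: 1.15
ee_pos: [387.6, -276.6, 290.4]
tcp_rot: [-3.123, -0.344, 0.0]
wrist_force: [0.9, 0.5, -0.2]
gripper_width: 85.5
```

Run:
```python
from h import *
s=env.get_state(); print(s['ee_pos'],s['joint_positions'],s['clock']); plan([440,10,170],down(0,.55),8)
```

```text
[ 387.62833337 -276.60355753  290.38680807] [ 0.83127781  0.18006768 -0.37640098  1.82401406  0.07228735  1.15105374
  0.65028579] 1.15
[[14.2, -33.5, 15.0], [18.9, -31.7, 13.9], [23.3, -29.0, 13.1], [27.1, -25.6, 12.7], [30.4, -21.6, 12.7], [33.0, -17.1, 13.1], [34.8, -12.3, 13.8], [35.8, -7.3, 14.9]] rot [-0.0579, 0.0464, -0.1644] deg/row 10.3
```

Call:
send_rows(
  xyz=[
    [14.2, -33.5, 15],
    [18.9, -31.7, 14],
    [23.3, -29, 13],
    [27, -25.6, 12.7],
    [30.4, -21.6, 12.7],
    [33, -17, 13],
    [34.8, -12.3, 13.8],
    [35.8, -7.3, 15],
  ],
  rotation=[
    [-0.058, 0.046, -0.164],
    [-0.058, 0.046, -0.164],
    [-0.058, 0.046, -0.164],
    [-0.058, 0.046, -0.164],
    [-0.058, 0.046, -0.164],
    [-0.058, 0.046, -0.164],
    [-0.058, 0.046, -0.164],
    [-0.058, 0.046, -0.164],
  ],
  jaw=[1, 1, 1, 1, 1, 1, 1, 1],
)

```text
clock: 2.15
ee_pos: [438.3, -21.2, 179.6]
tcp_rot: [2.045, 1.798, 0.486]
wrist_force: [0.6, -1.0, 0.2]
gripper_width: 85.2
```

Call:
send_rows(
  xyz=[
    [0, 0, 0],
  ],
  rotation=[
    [0, 0, 0],
  ],
  jaw=[1],
)

```text
clock: 2.28
ee_pos: [438.6, -22.1, 179.8]
tcp_rot: [2.047, 1.796, 0.483]
wrist_force: [-0.3, -0.6, 0.7]
gripper_width: 85.2
```

Run:
```python
from h import *
s=env.get_state(); print(s['ee_pos'],s['qvel'].round(3)); 
p,im=snap("wrist","w1"); print(proj(p,[[565,17,70]])); np.save("w1.npy",p['world_from_camera'])
im=cv2.rotate(im,cv2.ROTATE_180); cv2.imwrite("pics/w1r.png",cv2.resize(im,(800,600),interpolation=cv2.INTER_CUBIC))
```

```text
[438.60967656 -22.0753793  179.79852836] [ 0.039 -0.011 -0.    -0.029 -0.215  0.022  0.165]
[[304.95561372 228.35560422]]
```

View pics/w1r.png

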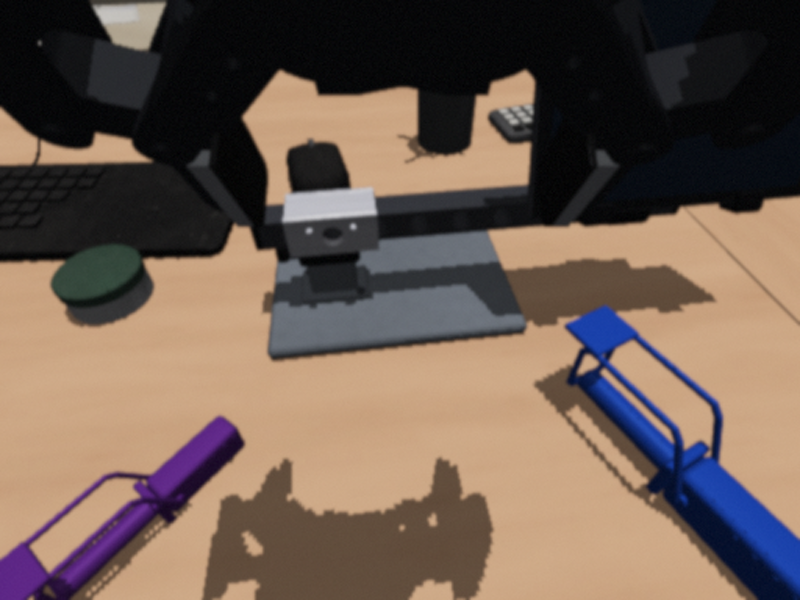

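Wrist view (rotated 180°, 800 px): hole at (332,235) between two ribs, and base near corners at (272,353) and (523,328). The clip tin is on the left and the purple and blue decoys are in front. Now to measure the stand's pose and the hole.

Run:
```python
from h import *
p=env.camera_params("wrist"); p['world_from_camera']=np.load("w1.npy")
im=cv2.imread("pics/w1.png"); g=cv2.cvtColor(im,cv2.COLOR_BGR2GRAY)
def orig(u,v): return np.array([511-(u*.64-.18), 383-(v*.64-.18)])
C=np.float32([orig(272,354),orig(524,330),orig(487,232)])
S=cv2.cornerSubPix(g,C.copy().reshape(-1,1,2),(4,4),(-1,-1),(3,50,.01)).reshape(-1,2); print(C,S)
X=[onz(p,c,10) for c in S]; print(np.round(X,1))
d=X[0]-X[1]; print("len",np.linalg.norm(d),"yaw",np.arctan2(-d[0],d[1]))
h=orig(332,235); x,y=h.astype(int)
gg=g[y-12:y+13,x-14:x+15]; print(gg[::2,::2])
pl,pr=[orig(309,230),orig(353,226)]
for t in (h,pl,pr): 
    o,dd=ray(p,t); k=(565-o[0])/dd[0]; print((o+dd*k).round(1))
```

```text
[[337.1  156.62]
 [175.82 171.98]
 [199.5  234.7 ]] [[337.62808 152.85156]
 [176.2488  169.90518]
 [198.09174 236.53716]]
[[ 516.5   60.3   10. ]
 [ 516.  -118.5   10. ]
 [ 640.2 -126.4   10. ]]
len 178.78256326702416 yaw -0.002713418580276222
[[  5   6   4  12  10  16  19  18  20  24  26  31  36  38  40]
 [ 31  37  39  38  42  45  49  51  53  52  52  56  56  58  55]
 [ 54  55  55  55  55  56  57  57  57  56  55  57  56  59  55]
 [ 57  56  57  56  57  58  67  71  67  61  57  57  56  57  58]
 [ 56  58  56  58  60  72  82  84  80  73  63  58  58  58  59]
 [ 56  57  56  58  65  70  63  56  56  62  62  57  57  58  58]
 [ 55  56  55  57  56  45  27  27  24  28  40  54  56  57  58]
 [ 57  57  55  58  47  25  25  25  23  20  29  51  56  58  87]
 [ 78  86  62  56  51  36  29  25  23  28  40  54  55  61 133]
 [137 161  82  55  57  52  45  41  44  47  54  56  55  57  82]
 [102 131  70  54  54  55  55  54  54  55  55  55  56  57  58]
 [ 58  60  56  55  57  59  61  63  67  73  74  84  92  96 106]
 [ 92  99 105 114 121 135 149 151 161 168 171 182 191 191 194]]
[565.    9.8  75.1]
[565.   24.2  80.7]
[565.   -4.8  80.9]
```

Run:
```python
from h import *
p=env.camera_params("top")
a=onz(p,(215+188/8,195+280/8),22); b=onz(p,(215+215/8,195+175/8),22); d=b-a; print(a,b,np.linalg.norm(d),np.arctan2(d[1],d[0]))
w=env.camera_params("wrist"); w['world_from_camera']=np.load("w1.npy")
def orig(u,v): return np.array([511-(u*.64-.18), 383-(v*.64-.18)])
for c,z in (((272,354),0),((524,330),0),((487,232),10)): print(onz(w,orig(*c),z).round(1))
plan([395,243,150],down(-.23,0),6)
```

```text
[379.83962544 261.19295354  22.        ] [426.3910948  249.94618996  22.        ] 47.89080277499982 -0.23705584040844468
[529.8  62.8   0. ]
[ 527.  -124.4    0. ]
[ 636.2 -123.4   10. ]
[[42.9, -14.1, -1.5], [42.6, -14.8, -0.6], [42.4, -15.5, 0.5], [42.2, -16.1, 1.5], [41.9, -16.6, 2.7], [41.7, -16.9, 3.8]] rot [0.0853, -0.0063, 0.0157] deg/row 5.0
```

Call:
send_rows(
  xyz=[
    [43, -14, -1.5],
    [42.6, -14.8, -0.6],
    [42.4, -15.5, 0.5],
    [42.2, -16, 1.5],
    [42, -16.6, 2.7],
    [41.7, -17, 3.8],
    [0, 0, 0],
    [0, 0, 0],
  ],
  rotation=[
    [0.085, -0.006, 0.016],
    [0.085, -0.006, 0.016],
    [0.085, -0.006, 0.016],
    [0.085, -0.006, 0.016],
    [0.085, -0.006, 0.016],
    [0.085, -0.006, 0.016],
    [0, 0, 0],
    [0, 0, 0],
  ],
  jaw=[1, 1, 1, 1, 1, 1, 1, 1],
)

```text
clock: 3.32
ee_pos: [395.1, 242.5, 150.4]
tcp_rot: [-2.463, -1.948, -0.003]
wrist_force: [0.3, 0.1, 0.2]
gripper_width: 85.4
```

Run:
```python
from h import *
s=env.get_state(); print(s['ee_pos'],s['joint_positions'].round(2)); 
p,im=snap("wrist","w2"); np.save("w2.npy",p['world_from_camera'])
im=cv2.rotate(im,cv2.ROTATE_180); cv2.imwrite("pics/w2r.png",cv2.resize(im,(800,600),interpolation=cv2.INTER_CUBIC))
```

```text
[395.14142103 242.48706791 150.38320409] [ 0.02  0.43 -0.88  2.02  0.42  0.89  0.25]
```

View pics/w2r.png

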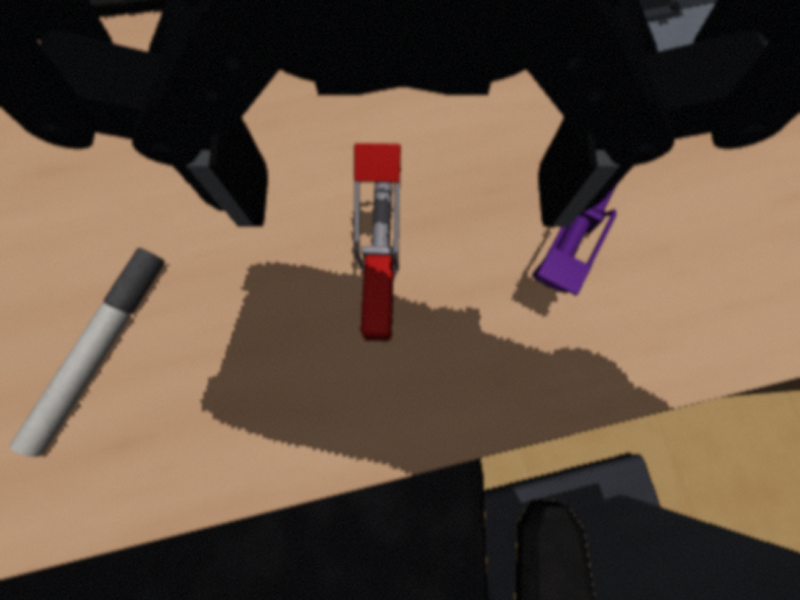

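Run:
```python
from h import *
w=env.camera_params("wrist"); w['world_from_camera']=np.load("w2.npy")
def orig(u,v): return np.array([511-(u*.64-.18), 383-(v*.64-.18)])
f,b,l,r=[onz(w,orig(*c),22) for c in ((378.5,255),(376.5,333),(362.5,300),(392.5,300))]
d=f-b; yaw=np.arctan2(d[1],d[0]); print(f,b,np.linalg.norm(d),yaw,np.linalg.norm(l-r))
mid=(f+b)/2; u=np.array([np.cos(yaw),np.sin(yaw),0]); g=mid-9.5*u; print("grip",g, "tin/flange origin",mid+30.5*u)
# pad check: distances
for c in ((355,182),(401,182)): print(onz(w,orig(*c),11+55).round(1))
plan([g[0],g[1],60],down(yaw),3)
```

```text
[428.41059119 249.01715596  22.        ] [381.59612126 260.58474288  22.        ] 48.22243940419469 -0.24224198699404983 17.770854748657538
grip [395.78073145 257.07980709  22.        ] tin/flange origin [434.61283576 247.48461692  22.        ]
[454.7 253.5  66. ]
[449.1 229.8  66. ]
[[4.9, -1.1, 30.2], [4.9, -1.1, 30.2], [4.9, -1.1, 30.1]] rot [0.0005, -0.0006, 0.0031] deg/row 0.2
```

Call:
send_rows(
  xyz=[
    [4.9, -1.1, 30],
    [4.9, -1.1, 30],
    [4.9, -1.1, 30],
    [0, 0, 20],
    [0, 0, 17],
    [0, 0, 8],
    [0, 0, 2],
    [0, 0, 0],
  ],
  rotation=[
    [0, 0, 0.003],
    [0, 0, 0.003],
    [0, 0, 0.003],
    [0, 0, 0],
    [0, 0, 0],
    [0, 0, 0],
    [0, 0, 0],
    [0, 0, 0],
  ],
  jaw=[0.7, 0.7, 0.6, 0.6, 0.6, 0.6, 0.6, 0.6],
)

```text
clock: 4.38
ee_pos: [396.7, 258.4, 13.8]
tcp_rot: [2.471, 1.938, 0.007]
wrist_force: [-0.2, -0.4, -0.2]
gripper_width: 51.4
```

Call:
send_rows(
  xyz=[
    [0, 0, 0],
    [0, 0, 0],
    [0, 0, 0],
    [0, 0, 0],
    [0, 0, 0],
    [0, 0, 0],
  ],
  rotation=[
    [0, 0, 0],
    [0, 0, 0],
    [0, 0, 0],
    [0, 0, 0],
    [0, 0, 0],
    [0, 0, 0],
  ],
  jaw=[0, 0, 0, 0, 0, 0],
)

```text
clock: 5.12
ee_pos: [396.7, 258.5, 13.9]
tcp_rot: [2.471, 1.938, 0.007]
wrist_force: [-0.7, -1.4, 7.4]
gripper_width: 16.8
```

Run:
```python
from h import *
s=env.get_state(); R0=R.from_rotvec(s['tcp_rot']); print(R0.as_matrix().round(3))
plan([396.7,258.5,100],R0,2); plan([436,11,110],down(0),6,[396.7,258.5,100],R0)
plan([436,11,77],down(0),2,[436,11,110],down(0))
```

```text
[[ 0.238  0.971  0.004]
 [ 0.971 -0.238  0.002]
 [ 0.003  0.004 -1.   ]]
[[0.1, 0.2, -43.0], [0.1, 0.2, -43.0]] rot [0.0, 0.0, 0.0] deg/row 0.0
[[-38.5, 16.2, -1.7], [-39.1, 14.6, -1.7], [-39.7, 13.1, -1.7], [-40.2, 11.5, -1.7], [-40.6, 9.8, -1.7], [-41.0, 8.2, -1.7]] rot [0.0007, -0.0004, -0.0401] deg/row 2.3
[[0.0, 0.0, 16.5], [0.0, 0.0, 16.5]] rot [0.0, 0.0, 0.0] deg/row 0.0
```

Call:
send_rows(
  xyz=[
    [0, 0, -30],
    [0, 0.4, -56],
    [-38.5, 16.2, -1.7],
    [-39, 14.6, -1.7],
    [-39.7, 13, -1.7],
    [-40.2, 11.5, -1.7],
    [-40.6, 9.8, -1.7],
    [-41, 8.2, -1.7],
  ],
  rotation=[
    [0, 0, 0],
    [0, 0, 0],
    [0, 0, -0.04],
    [0, 0, -0.04],
    [0, 0, -0.04],
    [0, 0, -0.04],
    [0, 0, -0.04],
    [0, 0, -0.04],
  ],
  jaw=[0, 0, 0, 0, 0, 0, 0, 0],
)

```text
clock: 6.12
ee_pos: [435.7, 9.1, 109.6]
tcp_rot: [2.219, 2.221, 0.006]
wrist_force: [-0.0, -0.3, -0.8]
gripper_width: 16.5
```

Call:
send_rows(
  xyz=[
    [0, 0, 16],
    [0, 0, 16],
    [0, 0, 0],
    [0, 0, 0],
  ],
  rotation=[
    [0, 0, 0],
    [0, 0, 0],
    [0, 0, 0],
    [0, 0, 0],
  ],
  jaw=[0, 0, 0, 0],
)

```text
clock: 6.62
ee_pos: [435.7, 11.9, 77.4]
tcp_rot: [2.218, 2.223, 0.006]
wrist_force: [-0.2, -0.8, -1.4]
gripper_width: 16.7
```

Run:
```python
from h import *
s=env.get_state(); print(s['ee_pos'],s['gripper_width'],R.from_rotvec(s['tcp_rot']).as_matrix().round(3)); 
p,im=snap("wrist","w3"); np.save("w3.npy",p['world_from_camera'])
im=cv2.rotate(im,cv2.ROTATE_180)[40:260,110:400]; cv2.imwrite("pics/w3r.png",cv2.resize(im,None,fx=2.7,fy=2.7,interpolation=cv2.INTER_CUBIC))
snap("scene","s3"); snap("top","t3")
```

```text
[435.67954033  11.9318891   77.40210998] 16.655074619931256 [[-0.002  1.     0.003]
 [ 1.     0.002  0.002]
 [ 0.002  0.003 -1.   ]]
```

View pics/w3r.png

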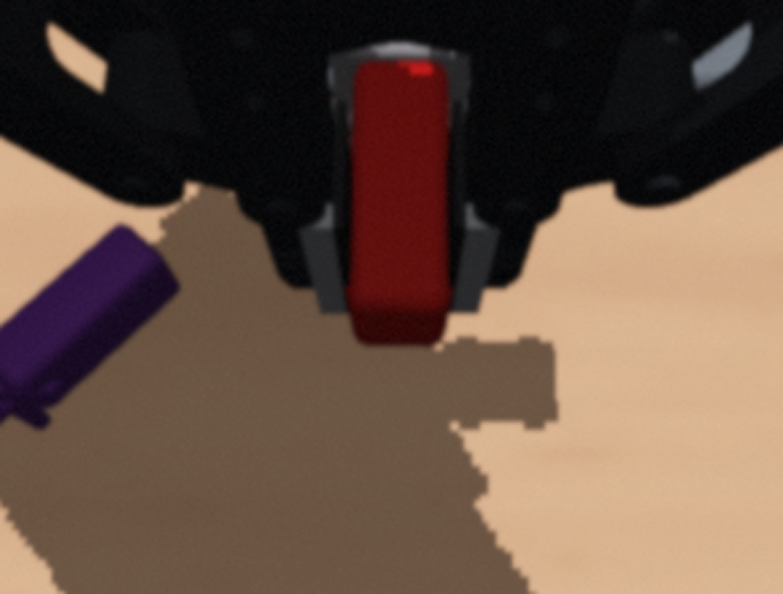

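The hole is hidden behind the gripper here, but the grip on the block looks good and centred. I'll read the earlier stand view in close-up for precise landmarks.

Run:
```python
import cv2
im=cv2.rotate(cv2.imread("pics/w1.png"),cv2.ROTATE_180)[115:235,165:340]
a=cv2.resize(im,None,fx=4.5,fy=4.5,interpolation=cv2.INTER_LINEAR)
a=cv2.convertScaleAbs(a,alpha=1.4,beta=15)
cv2.imwrite("pics/c2.png",a); print(a.shape)
```

```text
(540, 788, 3)
```

View pics/c2.png

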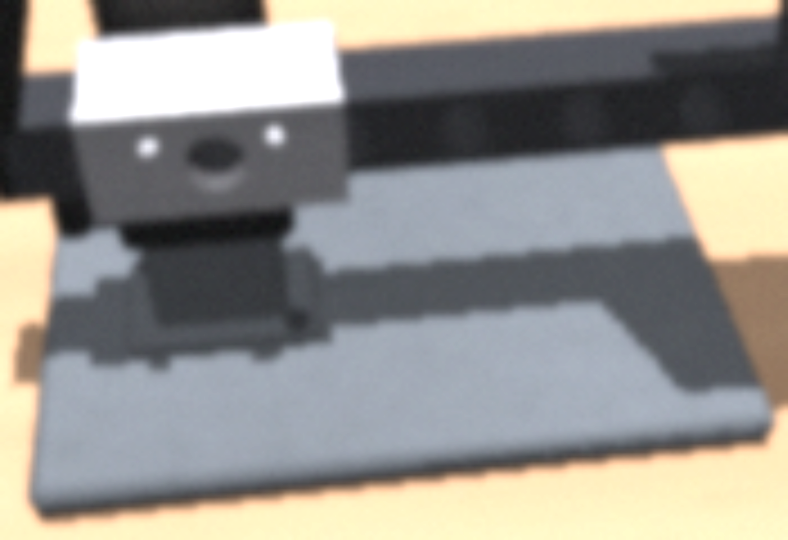

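Crop: hole centre at (216,163), rib tops at (148,147) and (274,135), sleeve face corners at (70,124), (345,98), (92,229) and (350,197), base near corners at (38,497) and (770,422). Next I fit the stand's pose from these.

```bash
cat > fit.py <<'E'
from h import *
from scipy.optimize import least_squares
w=env.camera_params("wrist"); W=np.load("w1.npy")
def o(u,v): return [511-((u+.5)/4.5-.5+165), 383-((v+.5)/4.5-.5+115)]
px=np.array([o(*c) for c in [(38,497),(770,422),(42,517),(768,438),(70,124),(345,98),(92,229),(350,197),(82,42),(332,22),(216,163),(148,147),(274,135)]])
def model(q):
    x0,y0,a,sy,sz=q[:5]; h=70+sz
    L=[(-45,50,10),(-45,-140,10),(-45,50,0),(-45,-140,0)]+[(0,31+sy,h+15),(0,-31+sy,h+15),(0,31+sy,h-15),(0,-31+sy,h-15),(34,31+sy,h+15),(34,-31+sy,h+15),(0,sy,h),(-2.5,sy+13.75,h+9),(-2.5,sy-13.75,h+9)]
    return np.array([x0,y0,0])+R.from_euler('z',a).apply(L)
def res(q,pri=True):
    V=W.copy(); V[:3,:3]=R.from_rotvec(q[5:8]).as_matrix()@W[:3,:3]; V[:3,3]+=q[8:11]; w['world_from_camera']=V
    r=(proj(w,model(q))-px)
    return np.r_[r.ravel()/.5, q[5:8]/.01, q[8:11]/2, q[3:5]/4, (q[0]-565)/5,(q[1]-17)/5]
for mask in (1,):
    f=least_squares(res,[565,17,0]+[0]*8,x_scale=[1]*2+[.1,1,1]+[.01]*3+[1]*3)
    q=f.x; C=np.linalg.inv(f.jac.T@f.jac); print(q.round(3)); print(np.sqrt(np.diag(C))[:5].round(2)); print((f.fun[:26]*.5).reshape(-1,2).round(1).tolist())
    print("hole",model(q)[10].round(1))
E
python3 fit.py
python3 - <<'E'
from h import *
w=env.camera_params("wrist"); w['world_from_camera']=np.load("w3.npy")
def o(u,v): return [511-((u+.5)/2.7-.5+110), 383-((v+.5)/2.7-.5+40)]
z=77.4+8.1 # block top height
for c in [(352,320),(449,320),(353,200),(448,200)]: print(onz(w,o(*c),z).round(1))
E
```

```text
[ 5.71596e+02  1.36090e+01  1.20000e-02 -3.31500e+00  2.87600e+00
 -7.00000e-03  1.00000e-03  4.00000e-03 -1.05500e+00  5.43000e-01
  5.09700e+00]
[2.35 2.99 0.01 0.54 0.53]
[[1.1, 0.2], [-1.2, 1.2], [0.1, -0.9], [-0.1, -0.8], [-0.8, 0.2], [0.8, -0.7], [-1.1, 1.4], [0.7, -0.8], [0.4, -0.1], [0.7, -0.4], [-0.0, -0.1], [-1.1, 0.6], [0.7, 0.2]]
hole [571.6  10.3  72.9]
[417.   18.9  85.5]
[417.    2.6  85.5]
[439.6  19.2  85.5]
[439.6   2.4  85.5]
```

Call:
send_rows(
  xyz=[
    [-0.7, 10, 1.6],
    [0, 18, 0],
    [0, 6, 0],
    [0, 0, 0],
  ],
  rotation=[
    [0, 0, 0],
    [0, 0, 0],
    [0, 0, 0],
    [0, 0, 0],
  ],
  jaw=[0, 0, 0, 0],
)

```text
clock: 7.28
ee_pos: [470.1, 10.0, 75.8]
tcp_rot: [2.221, 2.22, 0.006]
wrist_force: [0.2, -0.2, -1.3]
gripper_width: 16.7
```

Call:
send_rows(
  xyz=[
    [0, 2, 0],
    [0, 2, 0],
  ],
  rotation=[
    [0, 0, 0],
    [0, 0, 0],
  ],
  jaw=[0, 0],
)

```text
clock: 7.52
ee_pos: [473.5, 9.8, 75.9]
tcp_rot: [2.221, 2.22, 0.005]
wrist_force: [0.1, -0.4, -1.8]
gripper_width: 16.6
```

Call:
send_rows(
  xyz=[
    [0, 2, 0],
    [0, 2, 0],
  ],
  rotation=[
    [0, 0, 0],
    [0, 0, 0],
  ],
  jaw=[0, 0],
)

```text
clock: 7.78
ee_pos: [477.9, 9.8, 75.9]
tcp_rot: [2.221, 2.22, 0.005]
wrist_force: [-0.1, -0.0, -1.4]
gripper_width: 17.0
```

Call:
send_rows(
  xyz=[
    [1.2, 0, 0],
    [0, 1.5, 0],
    [0, 1.5, 0],
  ],
  rotation=[
    [0, 0, 0],
    [0, 0, 0],
    [0, 0, 0],
  ],
  jaw=[0, 0, 0],
)

```text
clock: 8.15
ee_pos: [480.9, 11.1, 75.9]
tcp_rot: [2.221, 2.22, 0.005]
wrist_force: [0.0, 0.1, -0.6]
gripper_width: 16.5
```

Call:
send_rows(
  xyz=[
    [0, 1.5, 0],
    [0, 1.5, 0],
  ],
  rotation=[
    [0, 0, 0],
    [0, 0, 0],
  ],
  jaw=[0, 0],
)

```text
clock: 8.4
ee_pos: [483.7, 11.1, 75.8]
tcp_rot: [2.221, 2.22, 0.005]
wrist_force: [-0.7, 0.5, -2.1]
gripper_width: 16.7
```

Call:
send_rows(
  xyz=[
    [0, 1.5, 0],
    [0, 1.5, 0],
  ],
  rotation=[
    [0, 0, 0],
    [0, 0, 0],
  ],
  jaw=[0, 0],
)

```text
clock: 8.65
ee_pos: [486.8, 11.1, 75.9]
tcp_rot: [2.221, 2.22, 0.005]
wrist_force: [-0.3, 0.2, -1.2]
gripper_width: 16.5
```

Call:
send_rows(
  xyz=[
    [0, 2, 0],
    [0, 1.5, 0],
  ],
  rotation=[
    [0, 0, 0],
    [0, 0, 0],
  ],
  jaw=[0, 0],
)

```text
clock: 8.9
ee_pos: [490.3, 11.1, 75.9]
tcp_rot: [2.221, 2.22, 0.005]
wrist_force: [-1.4, -0.2, -2.2]
gripper_width: 16.8
```

Call:
send_rows(
  xyz=[
    [0, 2, 0],
    [0, 1.5, 0],
  ],
  rotation=[
    [0, 0, 0],
    [0, 0, 0],
  ],
  jaw=[0, 0],
)

```text
clock: 9.15
ee_pos: [493.8, 11.0, 75.9]
tcp_rot: [2.221, 2.22, 0.005]
wrist_force: [-0.8, 1.0, -2.3]
gripper_width: 16.5
```

Call:
send_rows(
  xyz=[
    [0, 2, 0],
    [0, 2, 0],
  ],
  rotation=[
    [0, 0, 0],
    [0, 0, 0],
  ],
  jaw=[0, 0],
)

```text
clock: 9.4
ee_pos: [497.8, 11.0, 75.9]
tcp_rot: [2.221, 2.22, 0.005]
wrist_force: [-1.0, -0.8, -3.3]
gripper_width: 16.2
```

Call:
send_rows(
  xyz=[
    [0, 2, 0],
    [0, 2, 0],
    [0, 2, 0],
  ],
  rotation=[
    [0, 0, 0],
    [0, 0, 0],
    [0, 0, 0],
  ],
  jaw=[0, 0, 0],
)

```text
clock: 9.78
ee_pos: [503.8, 11.0, 75.9]
tcp_rot: [2.221, 2.22, 0.005]
wrist_force: [-0.8, -0.5, -4.5]
gripper_width: 16.5
```

Call:
send_rows(
  xyz=[
    [0, 2, 0],
    [0, 2, 0],
    [0, 2, 0],
  ],
  rotation=[
    [0, 0, 0],
    [0, 0, 0],
    [0, 0, 0],
  ],
  jaw=[0, 0, 0],
)

```text
clock: 10.15
ee_pos: [509.8, 11.0, 76.0]
tcp_rot: [2.221, 2.22, 0.005]
wrist_force: [-1.2, 1.6, -3.9]
gripper_width: 16.7
```

Call:
send_rows(
  xyz=[
    [0, 2, 0],
    [0, 2, 0],
    [0, 2, 0],
  ],
  rotation=[
    [0, 0, 0],
    [0, 0, 0],
    [0, 0, 0],
  ],
  jaw=[0, 0, 0],
)

```text
clock: 10.52
ee_pos: [515.8, 11.0, 76.0]
tcp_rot: [2.221, 2.22, 0.005]
wrist_force: [-2.2, -0.5, -4.4]
gripper_width: 16.7
```

Call:
send_rows(
  xyz=[
    [0, 2, 0],
    [0, 2, 0],
  ],
  rotation=[
    [0, 0, 0],
    [0, 0, 0],
  ],
  jaw=[0, 0],
)

```text
clock: 10.78
ee_pos: [519.8, 11.0, 76.0]
tcp_rot: [2.221, 2.22, 0.005]
wrist_force: [-1.6, -0.3, -6.0]
gripper_width: 16.9
```

Call:
send_rows(
  xyz=[
    [0, 2, 0.4],
    [0, 2, 0.3],
  ],
  rotation=[
    [0, 0, 0],
    [0, 0, 0],
  ],
  jaw=[0, 0],
)

```text
clock: 11.02
ee_pos: [524.4, 11.0, 75.6]
tcp_rot: [2.221, 2.219, 0.007]
wrist_force: [-1.2, -1.0, -3.0]
gripper_width: 16.3
```

Call:
send_rows(
  xyz=[
    [0, 1.5, 0],
    [0, 1.5, 0],
  ],
  rotation=[
    [0, 0, 0],
    [0, 0, 0],
  ],
  jaw=[0, 0],
)

```text
clock: 11.28
ee_pos: [527.2, 11.1, 75.5]
tcp_rot: [2.221, 2.22, 0.006]
wrist_force: [0.1, -0.6, -3.1]
gripper_width: 16.6
```

Call:
send_rows(
  xyz=[
    [0, 1, 0],
    [0, 1, 0],
  ],
  rotation=[
    [0, 0, 0],
    [0, 0, 0],
  ],
  jaw=[0, 0],
)

```text
clock: 11.52
ee_pos: [528.6, 11.1, 75.4]
tcp_rot: [2.221, 2.22, 0.005]
wrist_force: [-3.4, -1.3, 0.3]
gripper_width: 16.5
```

Call:
send_rows(
  xyz=[
    [0, 1, 0],
    [0, 0, 0],
  ],
  rotation=[
    [0, 0, 0],
    [0, 0, 0],
  ],
  jaw=[0, 0],
)

```text
clock: 11.78
ee_pos: [528.6, 11.1, 75.2]
tcp_rot: [2.221, 2.221, 0.002]
wrist_force: [-6.3, -0.6, 1.0]
gripper_width: 16.7
```

Call:
send_rows(
  xyz=[
    [0, 1, 0],
    [0, 0, 0],
  ],
  rotation=[
    [0, 0, 0],
    [0, 0, 0],
  ],
  jaw=[0, 0],
)

```text
clock: 12.02
ee_pos: [528.6, 11.1, 75.0]
tcp_rot: [-2.221, -2.222, -0.0]
wrist_force: [-9.2, -1.0, 2.4]
gripper_width: 16.6
```

Call:
send_rows(
  xyz=[
    [0, -1.5, -0.2],
    [0, 0, 0],
    [0, 0, 0],
    [0, 0, 0],
    [0, 0, 0],
  ],
  rotation=[
    [0, 0, 0],
    [0, 0, 0],
    [0, 0, 0],
    [0, 0, 0],
    [0, 0, 0],
  ],
  jaw=[0, 0, 0.4, 0.4, 0.4],
)

```text
clock: 12.65
ee_pos: [530.0, 11.2, 75.9]
tcp_rot: [2.221, 2.219, 0.007]
wrist_force: [0.8, 0.2, 0.1]
gripper_width: 34.3
```

Call:
send_rows(
  xyz=[
    [0, 0, -15],
    [0, 0, -25],
    [0, 0, -30],
    [0, -30, -20],
  ],
  rotation=[
    [0, 0, 0],
    [0, 0, 0],
    [0, 0, 0],
    [0, 0, 0],
  ],
  jaw=[0.4, 0.4, 0.4, 0.4],
)

```text
clock: 13.15
ee_pos: [500.8, 11.6, 167.9]
tcp_rot: [2.22, 2.218, 0.011]
wrist_force: [-0.9, 1.1, -0.7]
gripper_width: 34.1
```

Run:
```python
from h import *
s=env.get_state(); print(s['ee_pos'])
plan([430,11,170],down(0,.55),4)
```

```text
[500.84891149  11.62574677 167.90823953]
[[-0.2, -17.7, -0.6], [-0.2, -17.5, -3.0], [-0.2, -16.9, -5.4], [-0.2, -16.0, -7.6]] rot [-0.1357, -0.0006, -0.0004] deg/row 7.8
```

Call:
send_rows(
  xyz=[
    [0, -17.7, -0.6],
    [0, -17.5, -3],
    [0, -17, -5.4],
    [0, -16, -7.6],
    [0, 0, 0],
    [0, 0, 0],
  ],
  rotation=[
    [-0.136, 0, 0],
    [-0.136, 0, 0],
    [-0.136, 0, 0],
    [-0.136, 0, 0],
    [0, 0, 0],
    [0, 0, 0],
  ],
  jaw=[1, 1, 1, 1, 1, 1],
)

```text
clock: 13.9
ee_pos: [446.0, 3.4, 169.2]
tcp_rot: [1.951, 1.935, 0.454]
wrist_force: [-0.1, 0.1, -1.0]
gripper_width: 85.4
```

Run:
```python
from h import *
s=env.get_state(); print(s['ee_pos'],s['qvel'].round(3))
p,im=snap("wrist","w4"); np.save("w4.npy",p['world_from_camera'])
print(proj(p,[[568,10,73]]))
im=cv2.rotate(im,cv2.ROTATE_180)[70:240,140:360]
cv2.imwrite("pics/w4r.png",cv2.convertScaleAbs(cv2.resize(im,None,fx=3.5,fy=3.5,interpolation=cv2.INTER_LINEAR),alpha=1.4,beta=15))
```

```text
[445.9648288    3.40005404 169.21981387] [ 0.008  0.019 -0.003 -0.009  0.012 -0.004 -0.021]
[[264.38935427 245.10688828]]
```

View pics/w4r.png

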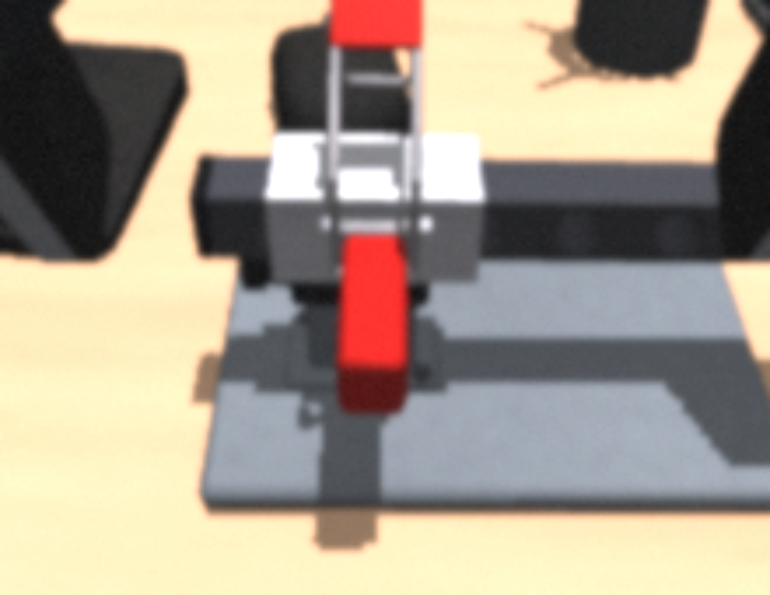

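Run:
```python
from h import *
w=env.camera_params("wrist"); w['world_from_camera']=np.load("w4.npy")
def c(P):
    q=proj(w,P); return np.c_[(511-q[:,0]-140+.5)*3.5-.5,(383-q[:,1]-70+.5)*3.5-.5]
for x0 in (568,573):
  H=np.array([x0,10,73])
  L=[("ribL",(-2.5,13.75,9)),("ribR",(-2.5,-13.75,9)),("slTL",(0,31,15)),("slBL",(0,31,-15)),("slTR",(0,-31,15)),("farTL",(34,31,15))]
  L+=[(f"{n}{d}",(-d+a,0,b)) for d in (0,5) for n,a,b in (("fl_front",0,11),("fl_back",-5,11),("blkfront",-5,11),("blkback",-56,11),("blkbackbot",-56,-11),("shaftend",49,6))]
  for (n,_),v in zip(L,c(np.array([l[1] for l in L])+H)): print(x0,n,v.round(0))
```

```text
568 ribL [326. 218.]
568 ribR [422. 219.]
568 slTL [264. 194.]
568 slBL [272. 278.]
568 slTR [484. 197.]
568 farTL [273. 130.]
568 fl_front0 [374. 207.]
568 fl_back0 [374. 218.]
568 blkfront0 [374. 218.]
568 blkback0 [371. 340.]
568 blkbackbot0 [372. 402.]
568 shaftend0 [376. 131.]
568 fl_front5 [374. 218.]
568 fl_back5 [374. 229.]
568 blkfront5 [374. 229.]
568 blkback5 [371. 354.]
568 blkbackbot5 [372. 416.]
568 shaftend5 [376. 139.]
573 ribL [327. 208.]
573 ribR [422. 209.]
573 slTL [265. 184.]
573 slBL [274. 268.]
573 slTR [483. 187.]
573 farTL [275. 121.]
573 fl_front0 [374. 197.]
573 fl_back0 [374. 207.]
573 blkfront0 [374. 207.]
573 blkback0 [372. 327.]
573 blkbackbot0 [372. 389.]
573 shaftend0 [376. 123.]
573 fl_front5 [374. 207.]
573 fl_back5 [374. 218.]
573 blkfront5 [374. 218.]
573 blkback5 [371. 340.]
573 blkbackbot5 [372. 402.]
573 shaftend5 [376. 131.]
```

The view shows the pin in the hole and the flange strip at (372,224), between the rib tops at (325,223) and (424,223). I'll zoom in to make sure it's not sitting on the ribs.

Run:
```python
from h import *
ims=[env.get_image("wrist")[:,:,::-1].astype(np.float32) for _ in range(4)]
im=cv2.rotate(np.mean(ims,0).astype(np.uint8),cv2.ROTATE_180)[95:195,205:285]
cv2.imwrite("pics/w5.png",cv2.convertScaleAbs(cv2.resize(im,None,fx=6,fy=6,interpolation=cv2.INTER_NEAREST),alpha=1.3,beta=20))
```

```text
(no output)
```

View pics/w5.png

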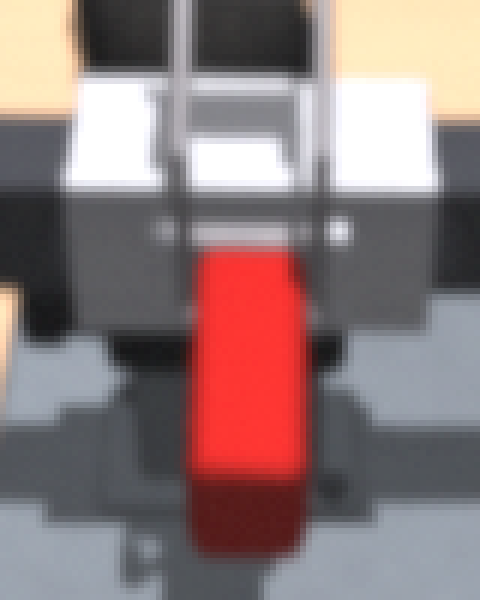

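Run:
```python
from h import *
w=env.camera_params("wrist"); w['world_from_camera']=np.load("w4.npy")
def c(P):
    q=proj(w,P); return np.c_[(511-q[:,0]-140+.5)*3.5-.5,(383-q[:,1]-70+.5)*3.5-.5]
for x0 in (566.5,):
  for th in (.35,.4,.45,.5,.55,.6):
    P=[]
    for X,Z in ((52,32.5),(60,0),(62,32.5)):
        P.append([x0-11+X*np.cos(th)-Z*np.sin(th),10,73+X*np.sin(th)+Z*np.cos(th)])
    print(th,c(np.array(P)).round(0).tolist(),np.round(P[2],1))
im=cv2.imread("pics/w4.png"); 
g=cv2.rotate(im,cv2.ROTATE_180)[60:90,247].tolist(); print(g)
```

```text
0.35 [[374.0, 40.0], [376.0, 98.0], [375.0, 12.0]] [602.6  10.  124.8]
0.4 [[374.0, 38.0], [376.0, 91.0], [375.0, 9.0]] [599.9  10.  127.1]
0.45 [[374.0, 37.0], [376.0, 85.0], [375.0, 6.0]] [597.2  10.  129.2]
0.5 [[374.0, 36.0], [375.0, 79.0], [374.0, 3.0]] [594.3  10.  131.2]
0.55 [[374.0, 35.0], [375.0, 73.0], [374.0, 1.0]] [591.4  10.  133.1]
0.6 [[374.0, 35.0], [375.0, 68.0], [374.0, -0.0]] [588.3  10.  134.8]
[[131, 165, 202], [130, 164, 202], [128, 162, 200], [117, 148, 197], [89, 114, 183], [52, 64, 159], [30, 34, 156], [31, 34, 171], [32, 35, 178], [31, 35, 179], [34, 36, 180], [32, 34, 177], [32, 35, 178], [33, 36, 178], [31, 34, 177], [33, 37, 178], [33, 37, 178], [31, 33, 176], [32, 33, 176], [33, 36, 177], [32, 34, 175], [29, 30, 165], [24, 25, 136], [19, 19, 91], [19, 19, 51], [27, 27, 34], [29, 29, 31], [27, 28, 29], [31, 30, 32], [32, 32, 34]]
```

Flange and rib tops span the same image rows (220–246), which fits home with a slight droop; sitting on the ribs would put it clearly lower. The hook's image row puts the loop at about 0.48–0.5 rad. Now closing the fingers and going above the pad, tilted to match the loop.

Run:
```python
from h import *
print(env.get_state()['clock']); plan([582,9.7,155],down(0,.5),6)
```

```text
14.15
[[1.5, 19.1, 12.5], [1.4, 19.1, 12.6], [1.4, 19.1, 12.6], [1.3, 19.0, 12.7], [1.2, 19.0, 12.7], [1.2, 19.0, 12.8]] rot [-0.0031, 0.0042, -0.0006] deg/row 0.3
```

Call:
send_rows(
  xyz=[
    [1.5, 19, 12.5],
    [1.4, 19, 12.6],
    [1.4, 19, 12.6],
    [1.3, 19, 12.7],
    [1.2, 19, 12.7],
    [1.2, 19, 12.7],
    [0, 0, 0],
    [0, 0, 0],
  ],
  rotation=[
    [-0.003, 0.004, 0],
    [-0.003, 0.004, 0],
    [-0.003, 0.004, 0],
    [-0.003, 0.004, 0],
    [-0.003, 0.004, 0],
    [-0.003, 0.004, 0],
    [0, 0, 0],
    [0, 0, 0],
  ],
  jaw=[0, 0, 0, 0, 0, 0, 0, 0],
)

```text
clock: 15.15
ee_pos: [580.3, 9.3, 154.4]
tcp_rot: [1.945, 1.939, 0.493]
wrist_force: [0.3, -0.2, -0.2]
gripper_width: 0.4
```

Run:
```python
from h import *
s=env.get_state(); print(s['ee_pos'],s['gripper_width'],R.from_rotvec(s['tcp_rot']).as_matrix().round(3)); plan([589,9.7,141],down(0,.5),1)
p,im=snap("wrist","w6"); im=cv2.rotate(im,cv2.ROTATE_180)
s,i2=snap("scene","s6")
C=np.hstack([cv2.resize(im[0:300],None,fx=.95,fy=.95),cv2.resize(i2[125:225,230:340],None,fx=2.85,fy=2.85,interpolation=cv2.INTER_CUBIC)]); cv2.imwrite("pics/w6r.png",C[:,:800])
```

```text
[580.26724759   9.29635192 154.43545357] 0.39249493872676283 [[ 0.003  0.878  0.478]
 [ 1.    -0.003 -0.002]
 [-0.     0.478 -0.878]]
[[0.4, 1.2, 16.0]] rot [-0.0012, 0.0019, -0.0027] deg/row 0.2
```

View pics/w6r.png

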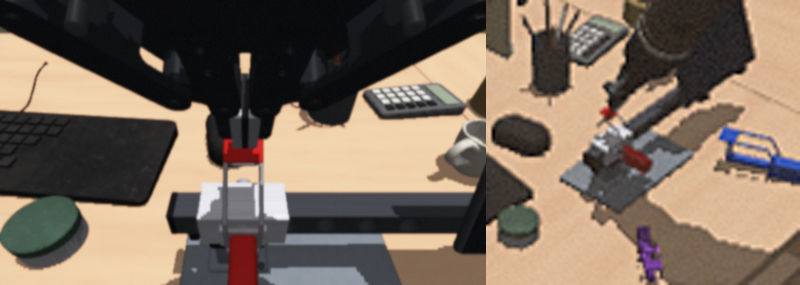

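The closed tips sit above and centred on the red pad, (243,150). Descending by feel.

Call:
send_rows(
  xyz=[
    [0.2, 0.6, 6],
    [0.2, 0.6, 6],
    [0, 0, 0],
  ],
  rotation=[
    [0, 0, 0],
    [0, 0, 0],
    [0, 0, 0],
  ],
  jaw=[0, 0, 0],
)

```text
clock: 15.62
ee_pos: [587.8, 9.8, 144.5]
tcp_rot: [1.944, 1.938, 0.494]
wrist_force: [-0.0, 0.3, 0.2]
gripper_width: 0.2
```

Call:
send_rows(
  xyz=[
    [0, 0, 1.5],
    [0, 0, 1.5],
  ],
  rotation=[
    [0, 0, 0],
    [0, 0, 0],
  ],
  jaw=[0, 0],
)

```text
clock: 15.88
ee_pos: [589.3, 9.7, 142.4]
tcp_rot: [1.944, 1.938, 0.494]
wrist_force: [-0.2, 0.3, -0.1]
gripper_width: 0.0
```

Call:
send_rows(
  xyz=[
    [0, 0.6, 1.5],
    [0, 0.6, 1.5],
  ],
  rotation=[
    [0.01, 0, 0],
    [0.01, 0, 0],
  ],
  jaw=[0, 0],
)

```text
clock: 16.12
ee_pos: [591.9, 9.7, 140.4]
tcp_rot: [1.956, 1.95, 0.476]
wrist_force: [0.7, -0.2, 0.7]
gripper_width: 0.2
```

Call:
send_rows(
  xyz=[
    [0, 1.3, 1.9],
    [0, 1.3, 1.9],
    [0, 1.3, 1.9],
  ],
  rotation=[
    [0.03, 0, 0],
    [0.03, 0, 0],
    [0.03, 0, 0],
  ],
  jaw=[0, 0, 0],
)

```text
clock: 16.5
ee_pos: [597.9, 9.6, 136.9]
tcp_rot: [2.012, 2.005, 0.394]
wrist_force: [-0.9, 0.2, -0.3]
gripper_width: 0.3
```

Call:
send_rows(
  xyz=[
    [0, 1.3, 1.9],
    [0, 1.3, 1.9],
    [0, 1.3, 1.9],
  ],
  rotation=[
    [0.03, 0, 0],
    [0.03, 0, 0],
    [0.03, 0, 0],
  ],
  jaw=[0, 0, 0],
)

```text
clock: 16.88
ee_pos: [603.6, 9.6, 132.9]
tcp_rot: [2.064, 2.057, 0.31]
wrist_force: [-0.9, 0.4, 0.1]
gripper_width: 0.1
```

Call:
send_rows(
  xyz=[
    [0, 1.3, 1.9],
    [0, 1.3, 1.9],
    [0, 1.3, 1.9],
  ],
  rotation=[
    [0.03, 0, 0],
    [0.03, 0, 0],
    [0.03, 0, 0],
  ],
  jaw=[0, 0, 0],
)

```text
clock: 17.25
ee_pos: [608.8, 9.6, 128.4]
tcp_rot: [2.115, 2.108, 0.221]
wrist_force: [0.5, -0.9, 0.1]
gripper_width: 0.3
```

Call:
send_rows(
  xyz=[
    [0, 0.9, 1.3],
    [0, 0.9, 1.3],
    [0, 0.9, 1.3],
  ],
  rotation=[
    [0.02, 0, 0],
    [0.02, 0, 0],
    [0.02, 0, 0],
  ],
  jaw=[0, 0, 0],
)

```text
clock: 17.62
ee_pos: [612.1, 9.5, 125.1]
tcp_rot: [2.147, 2.14, 0.159]
wrist_force: [-0.4, 1.1, 0.3]
gripper_width: -0.3
```

Call:
send_rows(
  xyz=[
    [0, 0.9, 1.3],
    [0, 0.9, 1.3],
    [0, 0.9, 1.3],
  ],
  rotation=[
    [0.02, 0, 0],
    [0.02, 0, 0],
    [0.02, 0, 0],
  ],
  jaw=[0, 0, 0],
)

```text
clock: 18.0
ee_pos: [615.4, 9.6, 121.6]
tcp_rot: [2.179, 2.172, 0.096]
wrist_force: [0.0, 0.3, 1.0]
gripper_width: 0.1
```

Call:
send_rows(
  xyz=[
    [0, 0.9, 1.3],
    [0, 0.9, 1.3],
  ],
  rotation=[
    [0.02, 0, 0],
    [0.02, 0, 0],
  ],
  jaw=[0, 0],
)

```text
clock: 18.25
ee_pos: [617.8, 9.7, 119.5]
tcp_rot: [2.2, 2.192, 0.054]
wrist_force: [0.7, -0.0, 4.2]
gripper_width: 0.0
```

Call:
send_rows(
  xyz=[
    [0, 0.6, 1.2],
    [0, 0.6, 1.2],
  ],
  rotation=[
    [0.02, 0, 0],
    [0.02, 0, 0],
  ],
  jaw=[0, 0],
)

```text
clock: 18.5
ee_pos: [619.2, 9.7, 117.2]
tcp_rot: [2.22, 2.213, 0.011]
wrist_force: [2.0, 0.6, 4.6]
gripper_width: 0.2
```

Call:
send_rows(
  xyz=[
    [0, 0.6, 1.2],
    [0, 0.6, 1.2],
  ],
  rotation=[
    [0.02, 0, 0],
    [0.02, 0, 0],
  ],
  jaw=[0, 0],
)

```text
clock: 18.75
ee_pos: [620.2, 9.7, 114.7]
tcp_rot: [-2.21, -2.203, 0.034]
wrist_force: [2.4, -0.2, 4.7]
gripper_width: -0.0
```

Call:
send_rows(
  xyz=[
    [0, 0.6, 1.2],
    [0, 0.6, 1.2],
  ],
  rotation=[
    [0.02, 0, 0],
    [0.02, 0, 0],
  ],
  jaw=[0, 0],
)

```text
clock: 19.0
ee_pos: [621.0, 9.6, 111.9]
tcp_rot: [-2.189, -2.182, 0.078]
wrist_force: [2.2, -0.1, 5.0]
gripper_width: -0.1
```

Call:
send_rows(
  xyz=[
    [0, 0.2, 1.2],
    [0, 0.2, 1.2],
  ],
  rotation=[
    [0, 0, 0],
    [0, 0, 0],
  ],
  jaw=[0, 0],
)

```text
clock: 19.25
ee_pos: [620.2, 9.4, 108.8]
tcp_rot: [-2.189, -2.182, 0.079]
wrist_force: [0.7, -0.4, 0.6]
gripper_width: 0.3
```

Call:
send_rows(
  xyz=[
    [0, 0.2, 1.2],
    [0, 0.2, 1.2],
  ],
  rotation=[
    [0, 0, 0],
    [0, 0, 0],
  ],
  jaw=[0, 0],
)

```text
clock: 19.5
ee_pos: [620.8, 9.4, 106.7]
tcp_rot: [-2.189, -2.182, 0.078]
wrist_force: [-0.4, 0.5, 0.6]
gripper_width: -0.0
```

Force rose to about 5 N, then dropped to about 0.6 N as the pad went down: it snapped. Retreating and checking.

Call:
send_rows(
  xyz=[
    [0, 0, -6],
    [0, 0, -20],
    [0, 0, -30],
    [0, -20, -30],
    [0, -50, -10],
    [0, -50, 0],
    [0, -10, 0],
    [0, 0, 0],
  ],
  rotation=[
    [0, 0, 0],
    [0, 0, 0],
    [0, 0, 0],
    [-0.1, 0, 0],
    [-0.17, 0, 0],
    [-0.17, 0, 0],
    [-0.17, 0, 0],
    [0, 0, 0],
  ],
  jaw=[0, 0, 0, 0, 0, 0, 0, 0],
)

```text
clock: 20.5
ee_pos: [504.1, 6.7, 190.5]
tcp_rot: [1.934, 1.927, 0.488]
wrist_force: [0.5, -0.4, -0.5]
gripper_width: 0.0
```

Run:
```python
from h import *
s=env.get_state(); print(s['ee_pos'],s['clock'],s['wrist_force'])
p,im=snap("wrist","w7"); np.save("w7.npy",p['world_from_camera'])
q=proj(p,[[567,10,73],[615,10,73]]); print(511-q[:,0],383-q[:,1])
im=cv2.rotate(im,cv2.ROTATE_180); x,y=int(511-q[0,0]),int(383-q[0,1])
a=cv2.resize(im[max(y-60,0):y+65,max(x-70,0):x+70],None,fx=4,fy=4,interpolation=cv2.INTER_LINEAR)
s,i2=snap("scene","s7"); b=cv2.resize(i2[140:200,250:310],None,fx=4,fy=4,interpolation=cv2.INTER_CUBIC)
C=np.zeros((max(a.shape[0],240),a.shape[1]+240,3),np.uint8); C[:a.shape[0],:a.shape[1]]=a; C[:240,a.shape[1]:]=b
cv2.imwrite("pics/w7r.png",cv2.convertScaleAbs(C,alpha=1.3,beta=15)); print(C.shape,x,y)
```

```text
[504.07437435   6.69326063 190.45564273] 20.5 [ 0.5332693  -0.43810166 -0.46964533]
[250.96021736 251.3595987 ] [198.18564901 164.81780501]
(500, 800, 3) 250 198
```

View pics/w7r.png

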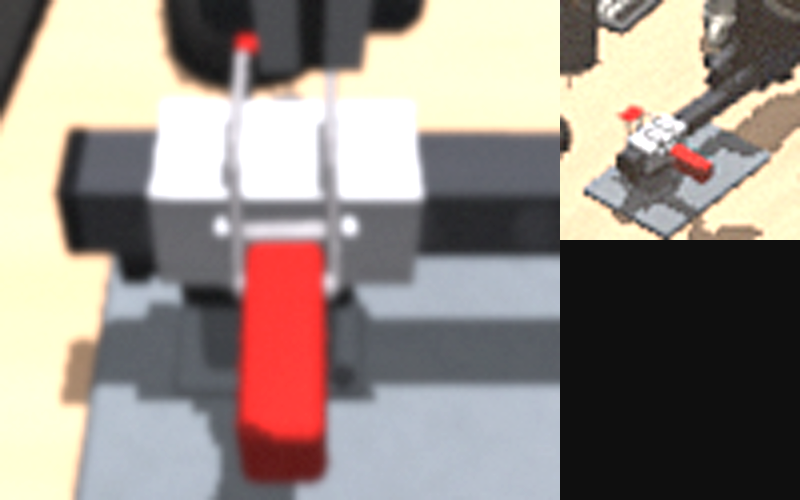

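The pad now lies low beyond the sleeve (near edge about (247,50), partly behind the fingers) and the flange is between the ribs. Checking the loop angle numerically.

Run:
```python
from h import *
w=env.camera_params("wrist"); w['world_from_camera']=np.load("w7.npy"); sc=env.camera_params("scene")
def P(th,X,Z,y=10,x0=566.5): return [x0-11+X*np.cos(th)-Z*np.sin(th),y,73+X*np.sin(th)+Z*np.cos(th)]
for th in (.2,.12,0,-.09,-.15,-.2):
    q=proj(w,[P(th,52,30),P(th,52,30,22)]); print(th,"wrist near edge",((511-q[:,0]-180)*4).round(),((383-q[:,1]-138)*4).round(),"scene pad",proj(sc,[P(th,62,32.5)]).round(1))
for f in ("s6","s7"):
    i=cv2.imread(f"pics/{f}.png").astype(int); m=((i[:,:,2]>110)&(i[:,:,1]<80)&(i[:,:,0]<80)); 
    n,l,st,ce=cv2.connectedComponentsWithStats(m[140:200,250:310].astype(np.uint8)); print(f,[(s[4],(c+[250,140]).round(1).tolist()) for s,c in zip(st[1:],ce[1:]) if s[4]>3])
q=proj(w,[[566.5-2.5,10+13.75,82],[566.5-2.5,10-13.75,82],[566.5,41,88]]);print("ribs",((511-q[:,0]-180)*4).round(),((383-q[:,1]-138)*4).round())
print("scene origin",proj(sc,[[566.5-30,10,84]]))
```

```text
0.2 wrist near edge [285. 232.] [17. 16.] scene pad [[269.2 164.5]]
0.12 wrist near edge [285. 233.] [22. 21.] scene pad [[268.6 165. ]]
0 wrist near edge [285. 235.] [32. 32.] scene pad [[267.8 166. ]]
-0.09 wrist near edge [285. 236.] [42. 42.] scene pad [[267.3 166.8]]
-0.15 wrist near edge [285. 237.] [49. 49.] scene pad [[267.1 167.4]]
-0.2 wrist near edge [285. 237.] [56. 55.] scene pad [[266.9 167.9]]
s6 [(np.int32(6), [271.2, 163.8]), (np.int32(9), [283.8, 180.0])]
s7 [(np.int32(11), [267.6, 168.1]), (np.int32(32), [282.2, 178.9])]
ribs [223. 344. 145.] [223. 224. 196.]
scene origin [[282.07140006 177.45054251]]
```

Loop angle is about -0.13 to -0.15, so it is snapped below the shaft. Finally I'll gently push the grip block's rear to confirm the flange is fully home, as the drooped pin may have backed off.

Run:
```python
from h import *
plan([465,10,150],down(0),4); plan([465,10,76],down(0),3,[465,10,150],down(0))
```

```text
[[0.5, -15.0, 3.9], [0.5, -14.4, 5.8], [0.5, -13.5, 7.6], [0.5, -12.4, 9.2]] rot [0.128, 0.0029, -0.0012] deg/row 7.3
[[0.0, 0.0, 24.7], [0.0, 0.0, 24.7], [0.0, 0.0, 24.7]] rot [0.0, 0.0, 0.0] deg/row 0.0
```

Call:
send_rows(
  xyz=[
    [0.5, -15, 4],
    [0.5, -14.4, 5.8],
    [0.5, -13.5, 7.6],
    [0.5, -12.4, 9.2],
    [0, 0, 25],
    [0, 0, 25],
    [0, 0, 24],
    [0, 0, 0],
  ],
  rotation=[
    [0.128, 0.003, 0],
    [0.128, 0.003, 0],
    [0.128, 0.003, 0],
    [0.128, 0.003, 0],
    [0, 0, 0],
    [0, 0, 0],
    [0, 0, 0],
    [0, 0, 0],
  ],
  jaw=[0, 0, 0, 0, 0, 0, 0, 0],
)

```text
clock: 21.6
ee_pos: [465.0, 11.4, 73.9]
tcp_rot: [-2.221, -2.21, -0.002]
wrist_force: [0.7, -0.2, 0.2]
gripper_width: -0.0
```

Call:
send_rows(
  xyz=[
    [0, 10, 0],
    [0, 10, 0],
    [0, 5, 0],
    [0, 0, 0],
  ],
  rotation=[
    [0, 0, 0],
    [0, 0, 0],
    [0, 0, 0],
    [0, 0, 0],
  ],
  jaw=[0, 0, 0, 0],
)

```text
clock: 22.1
ee_pos: [489.6, 10.4, 74.6]
tcp_rot: [-2.224, -2.212, -0.003]
wrist_force: [0.3, -0.1, 0.1]
gripper_width: -0.0
```

Call:
send_rows(
  xyz=[
    [0, 1.5, 0],
    [0, 1.5, 0],
  ],
  rotation=[
    [0, 0, 0],
    [0, 0, 0],
  ],
  jaw=[0, 0],
)

```text
clock: 22.35
ee_pos: [491.8, 10.3, 74.3]
tcp_rot: [-2.224, -2.213, -0.002]
wrist_force: [-0.1, 0.5, -0.3]
gripper_width: -0.0
```

Call:
send_rows(
  xyz=[
    [0, 1.5, 0],
    [0, 1.5, 0],
  ],
  rotation=[
    [0, 0, 0],
    [0, 0, 0],
  ],
  jaw=[0, 0],
)

```text
clock: 22.6
ee_pos: [495.0, 10.3, 74.3]
tcp_rot: [-2.224, -2.213, -0.002]
wrist_force: [0.4, -0.4, -0.7]
gripper_width: 0.4
```

Call:
send_rows(
  xyz=[
    [0, 1.5, 0],
    [0, 1.5, 0],
  ],
  rotation=[
    [0, 0, 0],
    [0, 0, 0],
  ],
  jaw=[0, 0],
)

```text
clock: 22.85
ee_pos: [498.1, 10.3, 74.2]
tcp_rot: [-2.224, -2.213, -0.002]
wrist_force: [0.4, 0.3, 0.4]
gripper_width: 0.2
```

Call:
send_rows(
  xyz=[
    [0, 1.2, 0],
    [0, 1.2, 0],
  ],
  rotation=[
    [0, 0, 0],
    [0, 0, 0],
  ],
  jaw=[0, 0],
)

```text
clock: 23.1
ee_pos: [500.2, 10.3, 74.2]
tcp_rot: [-2.223, -2.213, -0.002]
wrist_force: [-2.4, -0.6, 1.1]
gripper_width: 0.1
```

Call:
send_rows(
  xyz=[
    [0, 1, 0],
    [0, 1, 0],
  ],
  rotation=[
    [0, 0, 0],
    [0, 0, 0],
  ],
  jaw=[0, 0],
)

```text
clock: 23.35
ee_pos: [500.4, 10.1, 73.7]
tcp_rot: [-2.222, -2.212, 0.003]
wrist_force: [-9.5, 0.8, 3.8]
gripper_width: 0.1
```

Firm stop within about 1 mm of contact (rear at ~511.4, so flange at ~567.4): home. Retreating and taking a final look.

Call:
send_rows(
  xyz=[
    [0, -4, 0],
    [0, -20, 0],
    [0, -10, -30],
    [0, 0, -45],
    [0, 0, -20],
    [0, -10, 0],
    [0, 0, 0],
    [0, 0, 0],
  ],
  rotation=[
    [0, 0, 0],
    [0, 0, 0],
    [0, 0, 0],
    [-0.15, 0, 0],
    [-0.15, 0, 0],
    [-0.15, 0, 0],
    [0, 0, 0],
    [0, 0, 0],
  ],
  jaw=[0, 0, 0, 0, 1, 1, 1, 1],
)

```text
clock: 24.35
ee_pos: [456.8, 10.2, 166.8]
tcp_rot: [1.979, 1.968, 0.453]
wrist_force: [1.0, 0.9, 0.4]
gripper_width: 72.3
```

Run:
```python
from h import *
s=env.get_state(); print(s['ee_pos'],s['clock'],s['wrist_force'])
p,im=snap("wrist","w8"); q=proj(p,[[567,10,73]]); 
im=cv2.rotate(im,cv2.ROTATE_180); x,y=int(511-q[0,0]),int(383-q[0,1]); print(x,y)
a=cv2.resize(im[max(y-70,0):y+65,max(x-95,0):x+95],None,fx=4.2,fy=4.2,interpolation=cv2.INTER_LINEAR)
cv2.imwrite("pics/w8r.png",cv2.convertScaleAbs(a,alpha=1.3,beta=15)); snap("top","t8")
d=np.abs(cv2.imread("pics/t8.png").astype(int)-cv2.imread("pics/top0.png")).max(2)>50
for n,(u,v) in dict(tin=(257,167),glue=(212,174),sticky=(401,232),marker=(191,219)).items(): print(n,d[v-14:v+15,u-14:u+15].sum())
```

```text
[456.82785035  10.18817194 166.8496762 ] 24.35 [0.97060245 0.87328436 0.39420389]
256 138
tin 0
glue 0
sticky 0
marker 0
```

View pics/w8r.png

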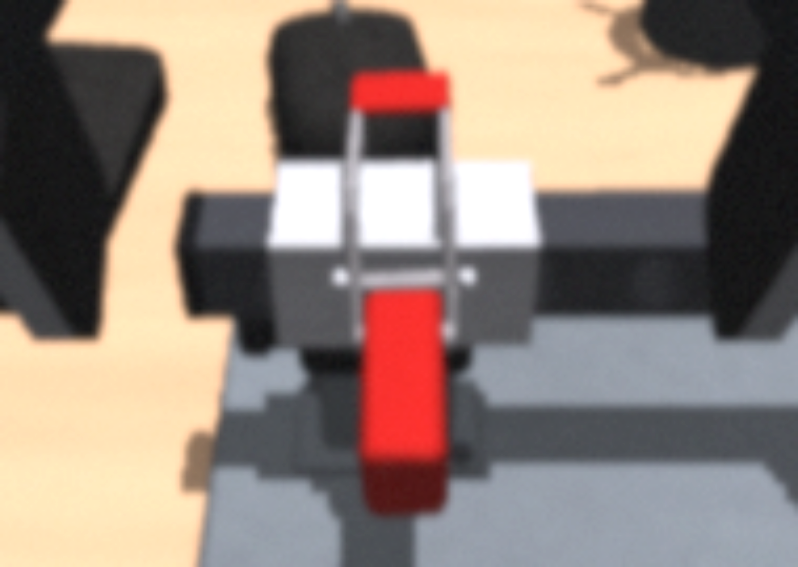

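The final view shows the flange strip (400,280) between the rib tops (340,276) and (467,276). The pad is low past the sleeve at (400,90), and no hook shows above the shaft. The robot is clear and the other items haven't moved.

```bash
python3 -c "
from bench import env
print(env.finish_job())"
```

```text
the job is handed in; nothing more can be done
None
```

The stand is locked and the job is handed in, at about 24.4 s on the robot's clock. I used the smaller red pin and left the larger red, blue, purple and turquoise ones alone.

- **Insertion:** The shaft went through with only a few newtons of force, to a firm stop at about 9 N. After letting go, a gentle 9.5 N push on the grip block's rear moved it only about 1 mm. That puts the flange's seating face at about x 567.4, against 568.1 at insertion, so it is home.
- **Loop:** I pressed the pad along its arc. The force held at about 5 N, a little under the expected 6–10 N, then dropped to about 0.6 N. The image afterwards gives a loop angle of about -0.13 to -0.15, past the -0.09 needed, and the final view shows the pad down.
- **Last checks:** The flange sits between the two ribs, and the clip tin, glue stick, sticky notes and marker show no change in the top view. The robot is touching nothing.
- **What disagreed:**
  - My early estimates of the sleeve face ranged from x 564 to 572; the touch result falls between them.
  - In the close views the flange looked slightly low and back, which fits the allowed droop.
  - The hook itself is hidden under the shaft, so the snap rests on the force drop and the pad's position.

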